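# Take the red stop off the portioning board for washing

### The job

The red stop on the sandwich portioning board needs washing. Slide it along its T-track to the open end, lift it off there, and stand it upright on its foot in the steel tray without dropping it. Leave the blue stop where it is on the track and do not disturb the tomato, the onion or the mill.

Things in the scene. Friction and masses are not known exactly. Their poses are not given: they have to be found in the camera images.
- board: white portioning board 320x100x18, an aluminium T-track (320 long, 44 wide, 24 high) along one long edge; fixed. Origin: on the worktop under the track's centre line; x along the track to its open end, z up. Track x -195 (closed) to +125 (open end), white board y -22 to -122. Track floor 6 above the worktop, channel 34 wide. Stops slide by plain friction, play 2 sideways, 3 up
- lip_end (a point): point on the track's floor below where the two holding lips end (board x +45). The lips, 18 to 24 above the worktop with an 18 wide slot between, hold a stop's foot down from the closed end to here
- bay (a point): point on the track's floor, middle of the open end (board x +85). From board x +45 to +125 the lips are cut away: open above, side walls 12 high, no end wall. A stop whose foot centre is within about 15 mm of this point lifts straight off
- red_stop: red sliding stop captive in the track, the nearer to the open end, 76 high, about 0.15 kg. Origin: centre of its foot's underside; x along the track to the open end, z up. Aluminium foot 44 (x) x 30 (y) x 9 high, neck 14 wide, red plate 40x40 at 20 to 26 up, square post 24x24 above it. A steel fence blade, 8 thick in x, 22 to 46 up, reaches to y = -62, over the white board
- red_grip (a point): centre of the red stop's upright 24x24 handle post, 62 above the foot's underside and 14 below the post's top. Grip here from above, fingers closing along the track (the blade is on the stop's -y side); the blue stop's post is at least 45 mm clear, so do not open the fingers needlessly wide
- blue_stop: blue sliding stop, same shape, size, origin and axes as the red one, in the track between it and the closed end. It stays where it is
- tray: shallow open steel washing-up tray, 190 (x) x 150 (y) outside, 28 high, walls and floor 4 thick; fixed. Origin: centre of its underside, z up. The red stop's blade fouls the rim if it reaches over it: put the middle of foot and blade together (stop y = -21) near the middle of the tray
- tomato: red tomato about 59 wide and 68 high, loose bystander on the worktop; origin at the centre of its underside
- mill: small clear mill with a grey top, 44 across and 90 high, loose bystander on the worktop; origin at the centre of its underside
- onion: red onion, about 66 wide and 71 high, loose bystander on the worktop; origin at the centre of its underside
Things that resemble listed ones, but are neither listed nor needed, are in the scene too. There is more than one size of the blue_stop; the job needs the smallest.

How it is judged:
By the outcome, as a careful person would: the job done as asked, in the order asked, and still so for the second after the job is handed in, with the robot touching nothing.
It also fails if it takes over 48 s, if anything falls off the work surface, if the arm or the gripper's body presses on something with over 40 N, if the wrist force passes 120 N, or if a joint passes its speed limit or range.

### The arm

A 6-joint arm with a two-finger parallel gripper is mounted at the origin on a cart in front of the work surface, level with it; the furniture and walls round the work are solid. World frame = base frame: x ahead of the robot, y to its left, z up, the work surface at z = 0. Lengths are in m, angles in degrees, forces in N, time in s.
With the tool pointing down it reaches from about 0.375 to 0.9 m from the base axis. Payload 3.1 kg.
Tool frame: the origin (TCP) lies midway between the tips of the shut fingers; the grasp point (between the pads) lies 19 mm behind it; z points along the fingers, y is the line along which they close (so a half turn about z gives the same grasp; the last joint's range is limited). The gripper opens to 87 mm and grips with 3 to 60 N. Pads are 19 mm wide; open, the fingers measure 117 mm over their backs; the gripper's body (75 mm by 190 mm) begins 51 mm behind the grasp point.
Start: joints at [-87.061, 30.224, 82.088, -0, 67.689, -10.227], TCP at [0.142, -0.609, 0.223] pointing down, gripper open.
Joint ranges: [-176.69, 176.69], [-43.24, 126.21], [12.49, 139.97], [-82, 262], [0, 151.66], [-163.58, 163.58]. Speed limits (degrees/s): [159.86, 159.86, 180, 180, 180, 180].

### API

Orientations are given as a 3x3 rotation matrix whose columns are the frame's x, y, z axes.
In Python, from rig import read_state, optics, bot gives the robot as it stands. The module is installed in compiled form; this text tells all that it offers.
- The arm moves only by the tool send_rows, never from a script. Its argument "commands" is a list of rows, each a list of 7 numbers: the turn, a rotation vector about the tool's x, y, z in units of 5 degrees (1.0 is 5 degrees), then the shift along the tool's x, y, z in units of 30 mm (1.0 is 30 mm), then the opening, from 0 (shut) to 1 (fully open). In form: [[rx, ry, rz, tx, ty, tz, gripper], ...]. A call has 1 to 20 rows; each row is the pose to reach, as a shift and turn from the pose commanded when the call began, along the tool's axes at that moment; what a row does not reach only later rows make up. A row lasts 1/12 s, in which the tool goes at most 41.7 mm and 7.16 degrees, less where a joint would pass 70% of its speed; a pose out of reach is approached as far as the arm can. A call with a gripper value outside its range is refused whole. The fingers move at their own pace and stop on an object; the grip force is fixed at half the most. Time passes only in rows, so rows that repeat a pose let the fingers close. It gives the time, the measured TCP pose, the force, the opening and the grip force at its end, in the units of the state.
- read_state(): the state, without advancing time (a new reading comes with each control period).
- optics.capture(name): name is "side" or "top"; returns a dict with "image" (384x512x3 uint8, blue, green, red), "intrinsics" (3x3 intrinsics, pixels), "k1" (the pictures are not rectified: a ray, as slopes to the right and down, at radius r is drawn at 1 + k1 r^2 times it, then the intrinsics apply), "extrinsics" (4x4, takes a point from world to camera coordinates). Camera axes: x right, y down, z forward; pixel columns grow to the right and rows downward; lengths in m; the calibration is good to about 2 mm. A picture is of the moment at which its call begins. There is no depth.
- bot.hand_in(): hands the job in; it is judged then, once.
The state is a dict: "time_s": time; "joint_positions": joint angles; "qvel": joint speeds; "tau": joint torques, N m; "position": TCP position; "tcp_rot": TCP orientation; "force": force on the tool from outside, world axes, zero at the start; "moment": the same for the moment, N m; "opening": opening from 0.0 (shut) to 1.0 (fully open); "grasp_force": force on a finger pad.
Only numpy, scipy, OpenCV 4.12 (cv2) and the standard library are available. Lean on these libraries where they do the work, as an engineer would, in place of code of your own. Each camera call takes 0.05 s, during which the arm holds its last target. There are 200 camera calls.

## Working session

There is one attempt and no reset: what is moved stays moved. The work goes in short steps, Python scripts to look and compute and a tool call to move; the robot and the scene stay as the last step left them, time stands still between calls to the robot, and variables do not carry over. Pictures are saved under pics/ and viewed, at most 10 in all, crops included, and the job is handed in when it is done.

Besides the shell and the picture viewer there is one more tool, called after "Emit:" as a command line: name --pt "numbers of a row" for each row, then --argument value for the rest. send_rows: Moves the arm, as the interface text tells. Its arguments: {"type":"object","properties":{"commands":{"type":"array","items":{"type":"array","items":{"type":"number"}}}},"required":["commands"]}

```bash
mkdir -p pics
cat > h.py <<'E'
import numpy as np, cv2
from rig import read_state, optics, bot
def cap(n):
    c=optics.capture(n); c['name']=n; return c
def ray(c,u,v):
    K=np.array(c['intrinsics']);k=c['k1'];E=np.array(c['extrinsics'])
    d=np.array([(u-K[0,2])/K[0,0],(v-K[1,2])/K[1,1]]);s=d.copy()
    for _ in range(30): s=d/(1+k*(s@s))
    R=E[:3,:3];o=-R.T@E[:3,3];w=R.T@np.array([s[0],s[1],1.]);return o,w
def onz(c,u,v,z):
    o,w=ray(c,u,v);return o+w*(z-o[2])/w[2]
def proj(c,p):
    K=np.array(c['intrinsics']);E=np.array(c['extrinsics']);q=E[:3,:3]@np.array(p)+E[:3,3]
    s=q[:2]/q[2];s=s*(1+c['k1']*(s@s));return K[0,0]*s[0]+K[0,2],K[1,1]*s[1]+K[1,2]
E
python3 - <<'E'
from h import *
for n in("top","side"):
    c=cap(n);cv2.imwrite(f'pics/{n}0.png',cv2.resize(c['image'],None,fx=1.5,fy=1.5));print(n,np.round(c['extrinsics'],3).tolist(),np.round(c['intrinsics'],1).tolist(),c['k1'])
s=read_state();print(s['position'],np.round(s['tcp_rot'],3).tolist(),s['opening'],s['time_s'])
E
```

```text
top [[-0.249, -0.969, -0.006, 0.211], [-0.939, 0.242, -0.245, 0.504], [0.239, -0.056, -0.97, 1.611], [0.0, 0.0, 0.0, 1.0]] [[441.0, 0.0, 258.6], [0.0, 441.0, 194.3], [0.0, 0.0, 1.0]] -0.04720099035861934
side [[1.0, 0.028, 0.007, -0.515], [0.022, -0.568, -0.823, 0.089], [-0.019, 0.823, -0.568, 1.552], [0.0, 0.0, 0.0, 1.0]] [[416.6, 0.0, 255.0], [0.0, 416.6, 195.6], [0.0, 0.0, 1.0]] -0.10203087124937274
[ 0.14234022 -0.60791952  0.22169055] [[0.974, 0.228, -0.0], [0.228, -0.974, 0.002], [0.0, -0.002, -1.0]] 0.9987942018064273 0.1
```

View pics/top0.png

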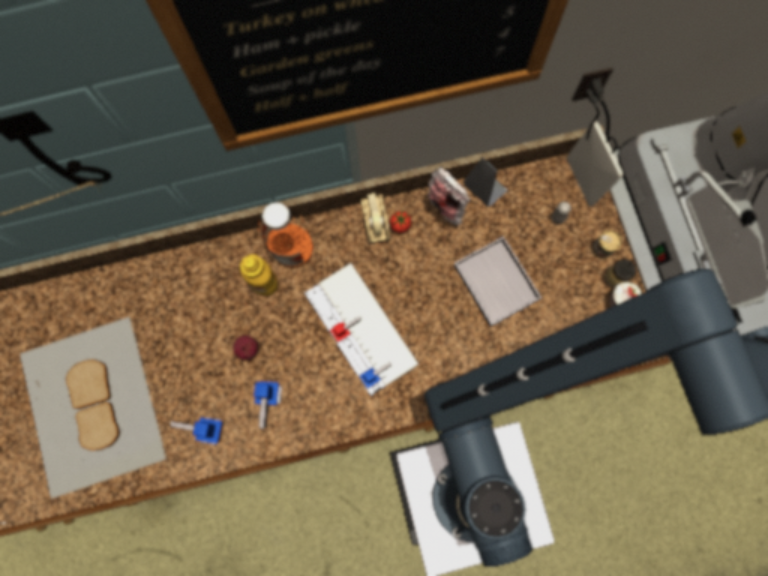

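View pics/side0.png

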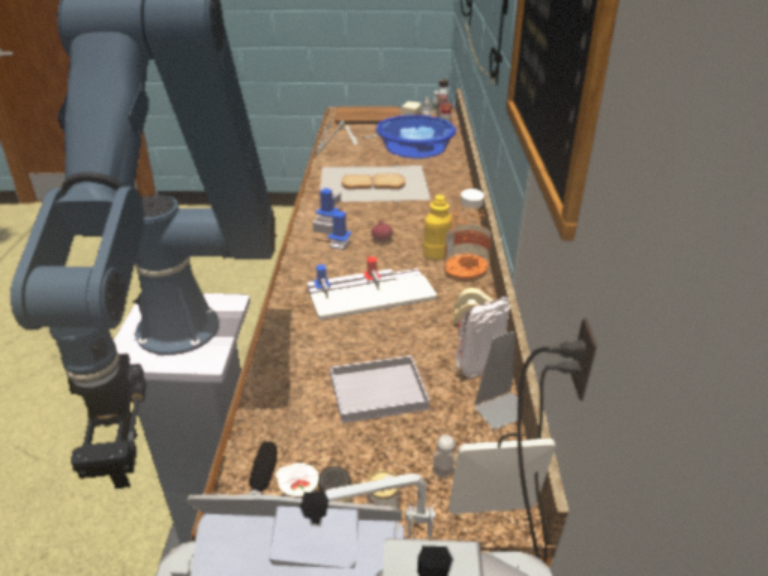

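Candidates for the red stop (1.5× top view pixels) are the red stop on the track (340,330), the tomato (400,222) and the onion (245,347). For the blue stop they are the one on the track (370,377) and two larger loose ones at (265,393) and (207,430). I choose the red one on the white board at (340,330) and check it in a crop.

Run:
```python
from h import *
t=cap("top");s=cap("side")
np.set_printoptions(suppress=True)
for c in(t,s): print(c['name'],'cam',np.round(ray(c,0,0)[0],3))
a=cv2.resize(t['image'][165:270,190:290],None,fx=5.5,fy=5.5,interpolation=cv2.INTER_CUBIC)
b=cv2.resize(s['image'][165:215,200:300],None,fx=5.5,fy=5.5,interpolation=cv2.INTER_CUBIC)
cv2.imwrite('pics/cropt.png',a);cv2.imwrite('pics/crops.png',b)
for c,(r0,r1,c0,c1) in((t,(165,270,190,290)),(s,(165,215,200,300))):
    im=c['image'].astype(int)[r0:r1,c0:c1];B,G,R=im[...,0],im[...,1],im[...,2]
    for n,m in(('red',(R>110)&(R>2*G)&(R>2*B)),('blue',(B>90)&(B>1.7*R)&(B>1.3*G))):
        k,l,st,ce=cv2.connectedComponentsWithStats(m.astype(np.uint8))
        for i in range(1,k):
            if st[i,4]>8: print(c['name'],n,st[i][:5]+[c0,r0,0,0,0],np.round(ce[i]+[c0,r0],2))
# tray
from itertools import product
for c,(r0,r1,c0,c1) in((t,(155,222,295,365)),(s,(230,285,210,295))):
    hsv=cv2.cvtColor(c['image'],cv2.COLOR_BGR2HSV)[r0:r1,c0:c1]
    m=((hsv[...,1]<55)&(hsv[...,2]>70)).astype(np.uint8);m=cv2.morphologyEx(m,cv2.MORPH_CLOSE,np.ones((7,7)))
    cs,_=cv2.findContours(m,cv2.RETR_EXTERNAL,cv2.CHAIN_APPROX_NONE);q=max(cs,key=cv2.contourArea)
    bx=cv2.approxPolyDP(q,4,True)[:,0]+[c0,r0]
    for u,v in bx: print(c['name'],'tray',u,v,np.round(onz(c,u,v,.028),3))
hsv=cv2.cvtColor(t['image'],cv2.COLOR_BGR2HSV)[165:270,190:290]
m=((hsv[...,1]<50)&(hsv[...,2]>140)).astype(np.uint8);m=cv2.morphologyEx(m,cv2.MORPH_CLOSE,np.ones((9,9)))
q=max(cv2.findContours(m,0,1)[0],key=cv2.contourArea);bx=cv2.boxPoints(cv2.minAreaRect(q))+[190,165]
for u,v in bx: print('board',u,v,np.round(onz(t,u,v,.02),3))
```

```text
top cam [0.142 0.172 1.687]
side cam [ 0.543 -1.212  0.958]
top red [190 165   5   4  13] [191.62 166.31]
top red [221 216  12  11  82] [226.27 221.04]
top blue [241 246  12  12  86] [246.17 251.67]
side red [245 171   6   5  25] [247.44 173.08]
side red [243 181   5   5  15] [245.07 183.2 ]
side blue [212 177   5   4  18] [213.78 178.5 ]
side blue [210 187   4   5  13] [211.46 189.15]
top tray 335 159 [ 0.614 -0.252  0.028]
top tray 304 175 [ 0.581 -0.115  0.028]
top tray 327 216 [ 0.401 -0.155  0.028]
top tray 359 198 [ 0.438 -0.296  0.028]
side tray 274 237 [ 0.584 -0.113  0.028]
side tray 220 245 [ 0.402 -0.161  0.028]
side tray 229 284 [ 0.446 -0.337  0.028]
side tray 285 271 [ 0.617 -0.276  0.028]
board 201.3076934814453 195.4615364074707 [0.603 0.294 0.02 ]
board 233.15384674072266 174.23076629638672 [0.656 0.154 0.02 ]
board 278.53845977783203 242.3076934814453 [0.351 0.05  0.02 ]
board 246.6923065185547 263.53845977783203 [0.303 0.187 0.02 ]
```

View pics/cropt.png

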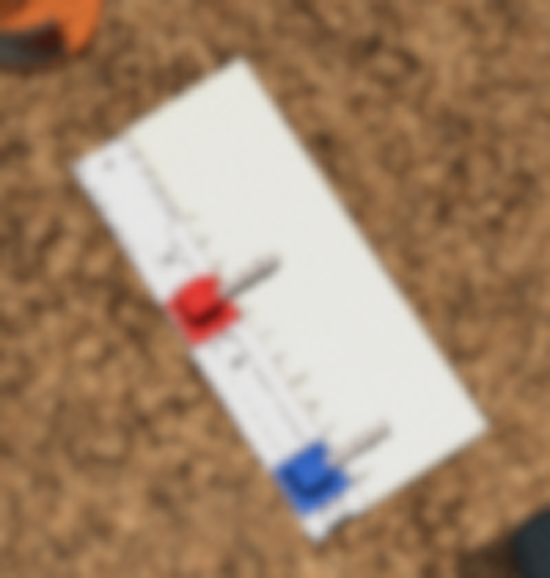

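View pics/crops.png

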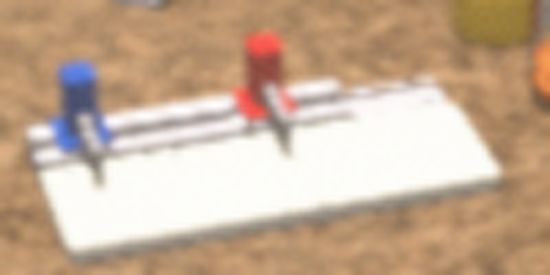

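The top crop shows the red stop on the track, with its post top at about (203,290) and its blade pointing over the white board. The small blue stop is lower at (310,475), and the lips are cut away towards the upper-left end near (110,165). The side crop agrees: red post top at (264,40), blue at (78,72).

```bash
cat >> h.py <<'E'
def to(p,yd):  # row values to TCP p, tool-y heading yd (deg), tool straight down
    from scipy.spatial.transform import Rotation as Ro
    s=read_state();R=np.array(s['tcp_rot']);a=np.radians(yd)
    y=np.array([np.cos(a),np.sin(a),0]);z=np.array([0,0,-1.]);T=np.c_[np.cross(y,z),y,z]
    r=np.degrees(Ro.from_matrix(R.T@T).as_rotvec())/5;t=R.T@(np.array(p)-s['position'])/.03
    return np.round(np.r_[r,t],2)
E
python3 - <<'E'
from h import *
t=cap("top");s=cap("side")
a=np.radians(19.3);X=np.array([np.cos(a),np.sin(a)]);Y=np.array([-X[1],X[0]]);O=np.array([.4946,.230])
def b(p): d=p[:2]-O;return np.round([d@X,d@Y],4)
for c,n,u,v in((t,'red',226.9,217.7),(t,'blue',246.4,250.2),(s,'red',248,172.3),(s,'blue',214,178)):
    p=onz(c,u,v,.082);print(c['name'],n,np.round(p,4),b(p))
# side view board corners (crop px -> px)
for u,v,z in((435,80,.018),(500,178,.018),(70,248,.018),(30,130,.024)):
    p=onz(s,u/5.5+200,v/5.5+165,z);print('side corner',np.round(p,3),b(p))
print('via',to([.44,-.25,.22],-76.8),'hover',to([.47,.22,.17],19.3))
E
```

```text
top red [0.4795 0.2163 0.082 ] [-0.0188 -0.008 ]
top blue [0.3446 0.1754 0.082 ] [-0.1597 -0.0019]
side red [0.4804 0.2206 0.082 ] [-0.0165 -0.0042]
side blue [0.3483 0.1725 0.082 ] [-0.1571 -0.006 ]
side corner [0.609 0.272 0.018] [0.122  0.0018]
side corner [0.653 0.142 0.018] [ 0.1209 -0.1352]
side corner [0.354 0.047 0.018] [-0.1932 -0.1265]
side corner [0.31  0.182 0.024] [-0.1903  0.0162]
via [-1.000e-02 -0.000e+00 -1.000e-02  1.238e+01 -9.370e+00  8.000e-02] hover [-1.000e-02 -1.000e-02 -1.923e+01  1.692e+01 -2.440e+01  1.760e+00]
```

Emit:
send_rows --pt "0 0 -6 12.4 -9.4 0 0.6" --pt "0 0 -6 12.4 -9.4 0 0.6" --pt "0 0 -6 12.4 -9.4 0 0.6" --pt "0 0 -6 12.4 -9.4 0 0.6" --pt "0 0 -6 12.4 -9.4 0 0.6" --pt "0 0 -6 12.4 -9.4 0 0.6" --pt "0 0 -6 12.4 -9.4 0 0.6" --pt "0 0 -10 12.4 -9.4 0 0.6" --pt "0 0 -10 12.4 -9.4 0 0.6" --pt "0 0 -10 12.4 -9.4 0 0.6" --pt "0 0 -19.2 17.2 -24.3 1 0.6" --pt "0 0 -19.2 17.2 -24.3 1 0.6" --pt "0 0 -19.2 17.2 -24.3 1 0.6" --pt "0 0 -19.2 17.2 -24.3 1 0.6" --pt "0 0 -19.2 17.2 -24.3 1 0.6" --pt "0 0 -19.2 17.2 -24.3 1 0.6" --pt "0 0 -19.2 17.2 -24.3 1 0.6" --pt "0 0 -19.2 17.2 -24.3 1 0.6" --pt "0 0 -19.2 17.2 -24.3 1 0.6" --pt "0 0 -19.2 17.2 -24.3 1 0.6"

```text
time_s: 1.97
position: [0.4657, 0.1263, 0.1983]
tcp_rot: [[-0.328, 0.945, 0.001], [0.945, 0.328, -0.0], [-0.0, 0.001, -1.0]]
force: [1.5, -0.9, -0.3]
opening: 0.599
grasp_force: 0.0
```

Emit:
send_rows --pt "0 0 0 2.4 1.4 1.2 0.6" --pt "0 0 0 2.4 1.4 1.2 0.6" --pt "0 0 0 2.4 1.4 1.2 0.6" --pt "0 0 0 2.4 1.4 1.2 0.6" --pt "0 0 0 2.4 1.4 1.2 0.6"

```text
time_s: 2.38
position: [0.4812, 0.2059, 0.1619]
tcp_rot: [[-0.33, 0.944, -0.001], [0.944, 0.33, -0.001], [-0.0, -0.001, -1.0]]
force: [-0.6, -0.6, 0.5]
opening: 0.597
grasp_force: 0.0
```

Run:
```python
from h import *
st=read_state();print(st['position'],to([.480,.2185,.049],19.2))
t=cap("top");s=cap("side")
a=cv2.resize(s['image'][130:215,190:310],None,fx=6,fy=6,interpolation=cv2.INTER_CUBIC)
b=cv2.resize(t['image'][180:270,190:280],None,fx=6,fy=6,interpolation=cv2.INTER_CUBIC)
p=st['position'];R=np.array(st['tcp_rot'])
for g in((0,0,0),(0,.026,0),(0,-.026,0)): print(np.round((np.array(proj(s,p+R@g))-[190,130])*6))
cv2.imwrite('pics/hs.png',a)
```

```text
[0.48123035 0.20586067 0.16193833] [-0.01  0.    0.01  0.41  0.1   3.76]
[348. 160.]
[386. 155.]
[309. 166.]
```

View pics/hs.png

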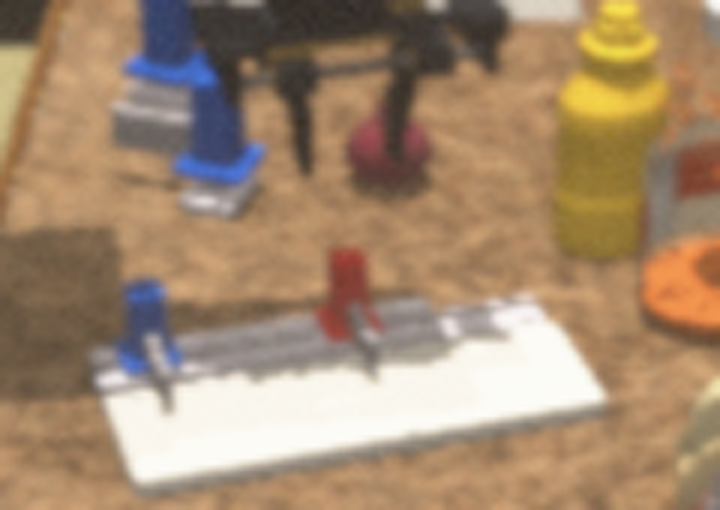

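The side crop shows the fingertips at (305,172) and (395,152), straddling the red post top at (348,255) as projected. The blue post at (147,290) is well clear.

Emit:
send_rows --pt "0 0 0 0.4 0 0.5 0.6" --pt "0 0 0 0.4 0 1.5 0.6" --pt "0 0 0 0.4 0 2.3 0.6" --pt "0 0 0 0.4 0 3.0 0.6" --pt "0 0 0 0.4 0 3.5 0.6" --pt "0 0 0 0.4 0 3.7 0.6" --pt "0 0 0 0.4 0 3.7 0.6" --pt "0 0 0 0.4 0 3.7 0.6"

```text
time_s: 3.15
position: [0.4784, 0.2164, 0.0519]
tcp_rot: [[-0.327, 0.945, 0.001], [0.945, 0.327, 0.0], [-0.0, 0.001, -1.0]]
force: [-0.2, -0.1, -0.6]
opening: 0.601
grasp_force: 0.0
```

Run:
```python
from h import *
st=read_state();print(st['position'],st['force'])
s=cap("side")
a=cv2.resize(s['image'][140:215,190:310],None,fx=6,fy=6,interpolation=cv2.INTER_CUBIC)
cv2.imwrite('pics/hs2.png',a)
```

```text
[0.47837123 0.21644569 0.05187523] [-0.16805169 -0.05862964 -0.60855224]
```

View pics/hs2.png

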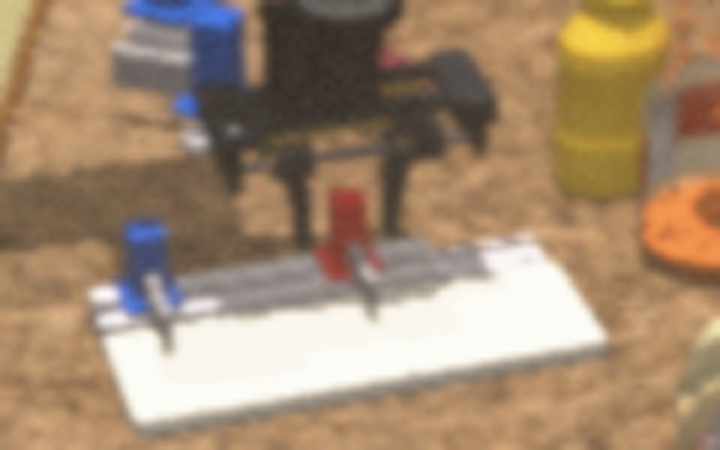

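Fingertips sit at (303,243) and (390,232), either side of the red post (330–365) and evenly spaced, so I close the gripper.

Emit:
send_rows --pt "0 0 0 0 0 0 0.1" --pt "0 0 0 0 0 0 0.1" --pt "0 0 0 0 0 0 0.1" --pt "0 0 0 0 0 0 0.1" --pt "0 0 0 0 0 0 0.1" --pt "0 0 0 0 0 0 0.1"

```text
time_s: 3.7
position: [0.478, 0.2175, 0.0514]
tcp_rot: [[-0.328, 0.945, 0.001], [0.945, 0.328, 0.0], [-0.0, 0.001, -1.0]]
force: [-0.3, 0.3, 0.0]
opening: 0.272
grasp_force: 29.7
```

Emit:
send_rows --pt "0 0 0 0 0.15 0 0.1" --pt "0 0 0 0 0.4 0 0.1" --pt "0 0 0 0 0.7 0 0.1" --pt "0 0 0 0 1.0 0 0.1" --pt "0 0 0 0 1.0 0 0.1"

```text
time_s: 4.12
position: [0.5107, 0.2283, 0.0515]
tcp_rot: [[-0.328, 0.945, 0.007], [0.945, 0.328, 0.002], [-0.001, 0.007, -1.0]]
force: [-0.3, 0.3, -1.2]
opening: 0.277
grasp_force: 29.8
```

Emit:
send_rows --pt "0 0 0 0 0.2 0 0.1" --pt "0 0 0 0 0.5 0 0.1" --pt "0 0 0 0 0.8 0 0.1" --pt "0 0 0 0 1.1 0 0.1" --pt "0 0 0 0 1.4 0 0.1" --pt "0 0 0 0 1.7 0 0.1" --pt "0 0 0 0 2.0 0 0.1" --pt "0 0 0 0 2.3 0 0.1" --pt "0 0 0 0 2.4 0 0.1" --pt "0 0 0 0 2.4 0 0.1" --pt "0 0 0 0 2.4 0 0.1"

```text
time_s: 5.03
position: [0.5741, 0.2508, 0.051]
tcp_rot: [[-0.328, 0.945, -0.0], [0.945, 0.328, -0.0], [-0.0, -0.0, -1.0]]
force: [0.6, 0.5, -0.9]
opening: 0.27
grasp_force: 29.9
```

Run:
```python
from h import *
st=read_state();print(st['position'],st['force'])
s=cap("side")
a=cv2.resize(s['image'][140:215,190:310],None,fx=6,fy=6,interpolation=cv2.INTER_CUBIC)
cv2.imwrite('pics/hs3.png',a)
```

```text
[0.5740692 0.2508188 0.0510458] [ 0.57888261  0.49658009 -0.91101581]
```

View pics/hs3.png

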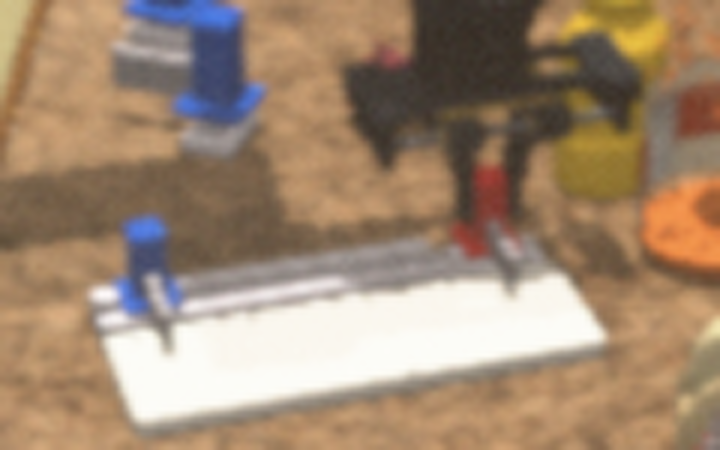

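The side crop shows the red stop's post base at (491,240), between the lip end (427,240) and the track's open end (~530,240), so it is in the bay. The blue stop at (145,290) has not moved. Next I lift it straight up.

Emit:
send_rows --pt "0 0 0 0 0 -0.2 0.1" --pt "0 0 0 0 0 -0.5 0.1" --pt "0 0 0 0 0 -0.9 0.1" --pt "0 0 0 0 0 -1.4 0.1" --pt "0 0 0 0 0 -2.0 0.1" --pt "0 0 0 0 0 -2.7 0.1" --pt "0 0 0 0 0 -3.4 0.1" --pt "0 0 0 0 0 -4.0 0.1" --pt "0 0 0 0 0 -4.3 0.1" --pt "0 0 0 0 0 -4.3 0.1" --pt "0 0 0 0 0 -4.3 0.1"

```text
time_s: 6.0
position: [0.574, 0.2508, 0.1809]
tcp_rot: [[-0.328, 0.945, 0.001], [0.945, 0.328, 0.0], [-0.0, 0.001, -1.0]]
force: [-0.0, -0.5, -1.2]
opening: 0.279
grasp_force: 29.9
```

Run:
```python
from h import *
st=read_state();print(st['position'],st['force'])
s=cap("side");t=cap("top")
# tray edges: fit per view, near walls
T=np.array([.509,-.207]);a=np.radians(13.3)
X=np.array([np.cos(a),np.sin(a)]);Y=np.array([-X[1],X[0]])
out=[]
for c,(r0,c0) in((t,(150,285)),(s,(225,200))):
    im=c['image'].copy();im=im[r0:r0+72,c0:c0+100];im=cv2.resize(im,None,fx=7,fy=7,interpolation=cv2.INTER_CUBIC)
    pts=[]
    for z,col in((.028,(0,255,0)),(0,(0,0,255))):
        q=[(np.array(proj(c,np.r_[T+sx*.095*X+sy*.075*Y,z]))-[c0,r0]+.5)*7 for sx,sy in((1,1),(1,-1),(-1,-1),(-1,1))]
        cv2.polylines(im,[np.round(q).astype(int)],True,col,1)
    out.append(im)
cv2.imwrite('pics/tray.png',cv2.resize(np.vstack(out),None,fx=.59,fy=.59))
```

```text
[0.57396867 0.25078965 0.18091502] [-0.01455287 -0.50238572 -1.15454962]
```

View pics/tray.png

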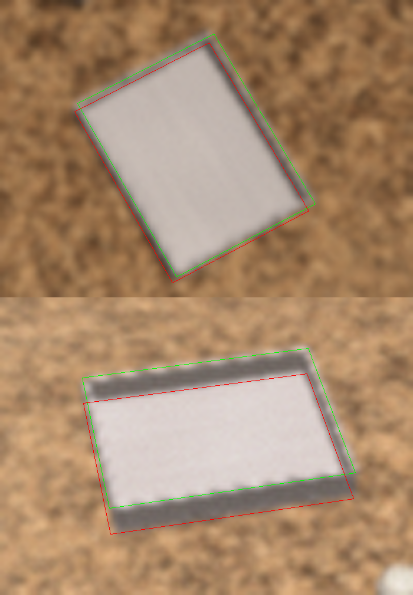

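The picture shows the projected tray outlines (rim green, base red) matching the tray's rim and base in both views: top rim corners (213,35) and (78,107), side (308,348) and (82,378). The tray centre (0.509, -0.207) and heading 13.3° therefore stand.

Emit:
send_rows --pt "0 0 0.05 -0.3 -0.15 0 0.1" --pt "0 0 0.1 -0.9 -0.5 0 0.1" --pt "0 0 0.2 -1.8 -1.0 0 0.1" --pt "0 0 0.3 -2.8 -1.5 0 0.1" --pt "0 0 0.4 -3.8 -2.0 0 0.1" --pt "0 0 0.5 -4.8 -2.6 0 0.1" --pt "0 0 0.6 -5.8 -3.1 0 0.1" --pt "0 0 0.7 -6.8 -3.6 0 0.1" --pt "0 0 0.8 -7.8 -4.2 0 0.1" --pt "0 0 0.9 -8.8 -4.7 0 0.1" --pt "0 0 1.0 -9.8 -5.3 0 0.1" --pt "0 0 1.1 -10.8 -5.8 0 0.1" --pt "0 0 1.15 -11.7 -6.3 0 0.1" --pt "0 0 1.15 -12.4 -6.7 0 0.1" --pt "0 0 1.15 -12.8 -6.9 0 0.1" --pt "0 0 1.15 -13.0 -7.0 0 0.1" --pt "0 0 1.15 -13.0 -7.0 0 0.1" --pt "0 0 1.15 -13.0 -7.0 0 0.1" --pt "0 0 1.15 -13.0 -7.0 0 0.1"

```text
time_s: 7.68
position: [0.5035, -0.185, 0.1799]
tcp_rot: [[-0.233, 0.972, -0.001], [0.972, 0.233, 0.001], [0.001, -0.001, -1.0]]
force: [-0.9, -0.5, 0.1]
opening: 0.277
grasp_force: 29.9
```

Run:
```python
from h import *
st=read_state();print(st['position'],st['force'],to([.504,-.1865,.049],13.3))
s=cap("side");t=cap("top")
a=cv2.resize(s['image'][175:295,180:310],None,fx=4,fy=4,interpolation=cv2.INTER_CUBIC)
cv2.imwrite('pics/ht.png',a)
```

```text
[ 0.50354337 -0.18496475  0.17987054] [-0.91805234 -0.45751929  0.11992054] [-0.01 -0.02  0.04 -0.06  0.01  4.36]
```

View pics/ht.png

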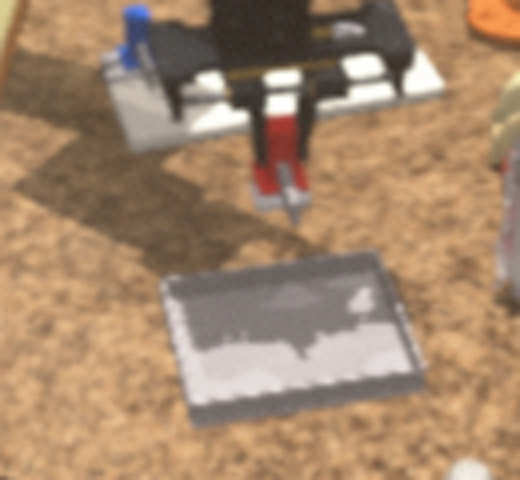

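The picture shows the red stop (280,140) held upright and square above the tray (rim corners (165,280) to (420,380)), with the blade towards the camera. Next I lower it.

Emit:
send_rows --pt "0 0 0 0 0 0.3 0.1" --pt "0 0 0 0 0 0.9 0.1" --pt "0 0 0 0 0 1.6 0.1" --pt "0 0 0 0 0 2.3 0.1" --pt "0 0 0 0 0 2.9 0.1" --pt "0 0 0 0 0 3.4 0.1" --pt "0 0 0 0 0 3.8 0.1" --pt "0 0 0 0 0 4.0 0.1" --pt "0 0 0 0 0 4.1 0.1" --pt "0 0 0 0 0 4.1 0.1" --pt "0 0 0 0 0 4.1 0.1"

```text
time_s: 8.7
position: [0.5041, -0.1865, 0.0574]
tcp_rot: [[-0.232, 0.973, 0.001], [0.973, 0.232, -0.0], [-0.001, 0.001, -1.0]]
force: [0.7, -0.1, -1.2]
opening: 0.273
grasp_force: 29.9
```

Emit:
send_rows --pt "0 0 0 0 0 0.07 0.1" --pt "0 0 0 0 0 0.14 0.1" --pt "0 0 0 0 0 0.2 0.1" --pt "0 0 0 0 0 0.2 0.1" --pt "0 0 0 0 0 0.2 0.1"

```text
time_s: 9.12
position: [0.5037, -0.1865, 0.0512]
tcp_rot: [[-0.232, 0.973, 0.0], [0.973, 0.232, -0.0], [-0.0, 0.0, -1.0]]
force: [0.0, 0.3, -1.2]
opening: 0.274
grasp_force: 29.9
```

Emit:
send_rows --pt "0 0 0 0 0 0.03 0.1" --pt "0 0 0 0 0 0.06 0.1" --pt "0 0 0 0 0 0.06 0.1" --pt "0 0 0 0 0 0.06 0.1"

```text
time_s: 9.45
position: [0.5037, -0.1865, 0.0493]
tcp_rot: [[-0.232, 0.973, -0.0], [0.973, 0.232, 0.0], [0.0, -0.0, -1.0]]
force: [-0.1, 0.2, -1.7]
opening: 0.276
grasp_force: 29.9
```

Emit:
send_rows --pt "0 0 0 0 0 0.04 0.1" --pt "0 0 0 0 0 0.04 0.1" --pt "0 0 0 0 0 0.04 0.1"

```text
time_s: 9.7
position: [0.5041, -0.1866, 0.0488]
tcp_rot: [[-0.232, 0.973, 0.001], [0.973, 0.232, -0.0], [-0.001, 0.001, -1.0]]
force: [0.6, 1.0, 4.9]
opening: 0.272
grasp_force: 29.9
```

Contact: the vertical force rose from -1.7 to +4.9 N. Release the stop and retreat upwards.

Emit:
send_rows --pt "0 0 0 0 0 0 0.35" --pt "0 0 0 0 0 0 0.5" --pt "0 0 0 0 0 0 0.55" --pt "0 0 0 0 0 0 0.55" --pt "0 0 0 0 0 0 0.55" --pt "0 0 0 0 0 -0.3 0.55" --pt "0 0 0 0 0 -0.8 0.55" --pt "0 0 0 0 0 -1.5 0.55" --pt "0 0 0 0 0 -2.5 0.55" --pt "0 0 0 0 0 -3.5 0.55" --pt "0 0 0 0 0 -4.5 0.55" --pt "0 0 0 0 0 -5 0.55" --pt "0 0 0 0 0 -5 0.55" --pt "0 0 0 0 0 -5 0.55"

```text
time_s: 10.87
position: [0.504, -0.1867, 0.1993]
tcp_rot: [[-0.232, 0.973, 0.002], [0.973, 0.232, -0.001], [-0.002, 0.002, -1.0]]
force: [-0.4, 0.6, 0.1]
opening: 0.548
grasp_force: 0.0
```

Run:
```python
from h import *
st=read_state();print(st['position'],st['force'])
s=cap("side")
cv2.imwrite('pics/fin.png',cv2.resize(s['image'][130:320,150:350],None,fx=3.1,fy=3.1,interpolation=cv2.INTER_CUBIC))
```

```text
[ 0.50402327 -0.18665412  0.19927467] [-0.41510536  0.62321655  0.10380753]
```

View pics/fin.png

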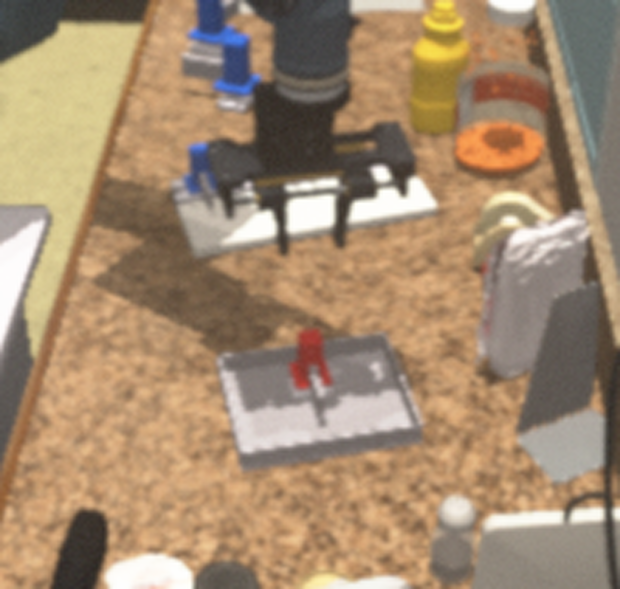

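The picture shows the red stop (310,360) upright inside the tray with its blade clear of the rim. The gripper is well above it, the blue stop (200,165) is still on the track, and the mill (455,530) is untouched.

```bash
python3 -c "
from rig import bot; print(bot.hand_in())"
```

```text
the job is handed in; nothing more can be done
None
```

I slid the red stop to the open end of its track, lifted it off and stood it upright on its foot in the steel tray. The blue stop and the mill are where they were, the arm never went near the tomato or onion (neither is in the last picture), and the job was handed in at about 11 s.

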